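# Shut off the air at the isolator, then change over the interlocked selector

### The arm

A 7-joint arm with a two-finger parallel gripper is mounted at the origin on the work surface; the furniture and walls round the work are solid. World frame = base frame: x ahead of the robot, y to its left, z up, the work surface at z = 0. Lengths are in m, angles in rad, forces in N, time in s.
With the tool pointing down it reaches from about 0.425 to 0.925 m from the base axis. Payload 6.8 kg.
Tool frame: the origin (TCP) lies on the centre line of the jaws, within the pads' length; the fingertips stand 14 mm ahead of it and the grasp point (between the pads) lies 5 mm behind it (r.tips_ahead is the distance from the TCP to the fingertips, in m); z points along the fingers, y is the line along which they close (so a half turn about z gives the same grasp; the last joint's range is limited). The gripper opens to 85 mm and grips with 20 to 120 N. Pads are 22 mm wide; open, the fingers measure 114 mm over their backs; the gripper's body (76 mm by 85 mm) begins 54 mm behind the grasp point. The pads swing forward as they close: fully open they stand 13 mm farther back than shut.
Start: joints at [1.064, 0.477, 0.022, 1.555, -0.011, 1.109, -0.083], TCP at [0.262, -0.622, 0.207] pointing down, gripper open.
Joint ranges: [-2.96, 2.96], [-0.34, 2.1], [-1.41, 1.46], [0.24, 2.44], [-1.37, 4.51], [0.17, 1.92], [-2.96, 2.96]. Speed limits (rad/s): [2.39, 2.39, 3.14, 3.14, 3.14, 3.14, 3.14].

### API

Orientations are given as a rotation vector (axis times angle).
In Python, from bench import r, eyes gives the robot as it stands.
- The arm moves only by the tool step_arm, never from a script. Its argument "rows" is a list of rows, each a list of 6 numbers: the shift along the world's x, y, z in units of 60 cm (1.0 is 60 cm), then the turn, a rotation vector about the world's x, y, z in units of pi rad (1.0 is pi rad). In form: [[x, y, z, rx, ry, rz], ...]. A call has 1 to 5 rows; each row is the pose to reach, as a shift and turn from the pose commanded when the call began, turning the shorter way round; what a row does not reach only later rows make up. A row lasts 1/12 s, in which the tool goes at most 41.7 mm and 7.16 degrees, less where a joint would pass 70% of its speed; a pose out of reach is approached as far as the arm can. A call with a number of a shift or a turn outside -1 to 1 is refused whole. A call with a gripper value outside its range is refused whole. "jaw" is the closure, from 0 (fully open) to 1 (shut), set as the call begins (left out, the last holds). The fingers move at their own pace and stop on an object; "squeeze" is the grip in N (left out, the last holds). Time passes only in rows, so rows that repeat a pose let the fingers close. It gives the time, the measured TCP pose, the force, the opening and the grip force at its end, in the units of the state.
- r.get_obs(): the state, without advancing time (a new reading comes with each control period).
- eyes.grab_frame(name): name is "scene" or "top" or "wrist"; returns the picture (384x512x3 uint8, red, green, blue); there is no depth.
- eyes.camera_info(name): a dict with "mtx" (3x3 intrinsics, pixels), "extrinsics" (4x4, takes a point from camera to world coordinates); the wrist camera has in their place "tool_from_camera" (4x4, takes a point from camera to tool coordinates, whose origin is the TCP and whose axes are the flange's). Camera axes: x right, y down, z forward; pixel columns grow to the right and rows downward; lengths in m; the calibration is good to about 2 mm. A picture is of the moment at which its call begins: read the wrist's pose just before it. camera_info takes no time and is no camera call.
- r.hand_in(): hands the job in; it is judged then, once.
The state is a dict: "clock": time; "joints": joint angles; "qvel": joint speeds; "tau": joint torques, N m; "tcp_pos": TCP position; "orientation": TCP orientation; "contact_force": force on the tool from outside, world axes, zero at the start; "moment": the same for the moment, N m; "grip_width": finger opening in m; "gripper_force": force on a finger pad.
Only numpy, scipy, OpenCV 4.12 (cv2) and the standard library are available. Lean on these libraries where they do the work, as an engineer would, in place of code of your own. Each camera call takes 0.05 s, during which the arm holds its last target. There are 200 camera calls.

### The job

On the air valve block, turn the isolator (the lever with the fat grip) clockwise, seen from above, until you feel it come up against its stop, and hold it pressed there lightly for a moment; only that frees the other lever. Then turn the selector (the lever with the thin grip) clockwise until it too is fully up against its stop, and let go. Never strain either lever against its stop or against the interlock, and leave the nose piece on the block and the hex key and wrench beside it where they are.

Things in the scene. Friction and masses are not known exactly. Their poses are not given: they have to be found in the camera images.
- valve_block: the air valve block, fixed: grey, 124 x 180 mm, on a dark foot plate 136 x 192 x 8 mm, top at 36 mm. Origin: centre of its underside, on the work surface; x away from its operator (two brass ports on that side), y to the operator's left, z up. Two upright axles: isolator at x 0, y +36 mm, selector at x 0, y -36 mm. Turns are as seen from above
- isolator_lever: the isolator: flat dark lever (upper face 57 mm above the work surface) on the left axle, with its disc. Origin on the axle at surface height. Lever points about 150 deg (within 15) anticlockwise of the block's x at first. Clockwise turn to its stop: 72 to 127 deg; the lever sits at a random angle on its splined shaft, so its pose does not tell where the stop is: feel for it
- isolator_grip (a point): centre of the isolator's fat upright round black grip, 22 mm across, 57 to 94 mm above the work surface; this point is 68 mm from the axle and 76 mm up. Friction of 0.3 N m (4.5 N here) resists turning and holds the lever where it is left. Over 15 N on its stop strains it
- isolator_stop: the isolator's stop: upright steel pin with a black rubber sleeve on the block, 9 mm across, 36 to 48 mm above the work surface, 49 mm from the isolator's axle; a tab on the isolator's disc comes up against it (a spring lets the pin yield 1 mm per 5 N). Origin: on the isolator's axle at surface height. The isolator frees the selector only within about 2 deg of this stop
- selector: the selector: flat dark lever (upper face at 57 mm) on the right axle, with its disc; origin on the axle at surface height. Points 40 deg clockwise of the block's x at first. Both discs: steel, radius 42 mm, 39 to 47 mm up, a round hollow in the rim; the isolator's rim lies in the selector's hollow and locks it until the isolator's hollow faces the selector. Then it turns clockwise about 85 deg to its stop
- selector_grip (a point): centre of the selector's thin upright round black grip, 13 mm across, 57 to 94 mm above the work surface; this point is 68 mm from the axle and 76 mm up. Friction of 0.25 N m (3.7 N here) resists turning and holds it where it is left. Over 15 N on its stop, or over 25 N between the two discs, strains it
- selector_end (a point): the point, fixed to the block, where the centre of the selector's grip stands when the selector is up against its stop, 76 mm above the work surface
- selector_stop: the selector's stop: upright sleeved pin like the other, 49 mm from the selector's axle, and as springy. Origin: on the selector's axle at surface height
- nose_piece: bystander: pale steel nose piece, 17 x 19 x 27 mm, standing on top of the block at the middle of its near (-x) edge, so its foot is 36 mm above the work surface. Origin: centre of its underside
- hex_key: bystander: black hex key, 30 x 88 x 6 mm, lying close to the block's near side
- wrench_10: bystander: steel combination wrench, 25 x 134 x 8 mm, lying close to the block's right side

How it is judged:
On the way, in this order (a step that is already met when the one before it is completed fails the run):
1. the isolator is pressed home against its stop (over 2 N on the stop, for 0.3 s) (contact force between isolator_lever and isolator_stop above 2 N), for 0.3 s.
2. the selector is turned right over, its grip within 6 mm of its end point (horizontal distance between selector_grip and selector_end below 0.006 m), for 0.2 s.
At the end, for the whole second after the job is handed in: the selector stands over against its stop, its grip within 6 mm of its end point; the isolator stands at its stop (its grip over 70 mm from where it started, held by the selector's disc); both levers at rest and let go (horizontal distance between selector_grip and selector_end below 0.006 m and angular speed of each of selector, isolator_lever below 0.05 rad/s and distance of isolator_grip from where it was at the start of the episode above 0.07 m); the robot touches nothing.
It fails at once if the isolator strained against its stop (over 15 N) (contact force between isolator_lever and isolator_stop above 15 N).
It fails at once if the interlock strained: the two discs forced on each other (over 25 N) (contact force between isolator_lever and selector above 25 N).
It fails at once if the selector strained against its stop (over 15 N) (contact force between selector and selector_stop above 15 N).
It fails at once if the nose piece, the hex key or the wrench moved (over 20 mm) (distance of any of hex_key, wrench_10, nose_piece from where it was at the start of the episode above 0.02 m).
It also fails if it takes over 67 s, if anything falls off the work surface, if the arm or the gripper's body presses on something with over 40 N, if the wrist force passes 120 N, or if a joint passes its speed limit or range.

## Working session

There is one attempt and no reset: what is moved stays moved. The work goes in short steps, Python scripts to look and compute and a tool call to move; the robot and the scene stay as the last step left them, time stands still between calls to the robot, and variables do not carry over. Pictures are saved under pics/ and viewed, at most 10 in all, crops included, and the job is handed in when it is done.

Besides the shell and the picture viewer there is one more tool, called after "Request:" in YAML: its name, and indented under it one key for each argument. step_arm: Moves the arm, as the interface text tells. Shifts and turns lie within -1 to 1; 1 stands for 60 cm of shift or pi rad of turn. Its arguments: {"type":"object","properties":{"rows":{"type":"array"},"jaw":{"type":"number"},"squeeze":{"type":"number"}},"required":["rows"]}

```bash
mkdir -p pics; ls; python3 - <<'E'
from bench import r, eyes
import cv2, numpy as np
for n in ("scene","top"):
    im=eyes.grab_frame(n); cv2.imwrite(f"pics/{n}0.png",im[:,:,::-1])
    c=eyes.camera_info(n); print(n,np.round(c["mtx"],1).tolist(),np.round(c["extrinsics"],3).tolist())
o=r.get_obs(); print(o); print(r.tips_ahead)
print(np.round(eyes.camera_info("wrist")["tool_from_camera"],3).tolist())
E
```

```text
pics
scene [[426.5, 0.0, 249.7], [0.0, 426.5, 188.2], [0.0, 0.0, 1.0]] [[-0.875, -0.184, 0.447, 0.051], [-0.483, 0.371, -0.793, 0.466], [-0.019, -0.91, -0.414, 0.44], [0.0, 0.0, 0.0, 1.0]]
top [[364.3, 0.0, 256.5], [0.0, 364.3, 188.5], [0.0, 0.0, 1.0]] [[0.015, -0.993, 0.116, 0.329], [-1.0, -0.015, -0.0, -0.216], [0.002, -0.116, -0.993, 0.913], [0.0, 0.0, 0.0, 1.0]]
{'clock': 0.1, 'joints': array([ 1.06391226,  0.47774033,  0.02232159,  1.55632629, -0.01151746,
        1.10928273, -0.08308355]), 'qvel': array([-0.0004601 , -0.00117695,  0.00129687, -0.002438  , -0.00049476,
        0.00066274, -0.00046547]), 'tau': array([ 5.65854163e-03, -5.97752237e+01,  1.61407158e+00, -2.81952274e+01,
        1.27627503e-02,  5.01862567e-03,  4.70533428e-05]), 'tcp_pos': array([ 0.26189083, -0.62151948,  0.2063183 ]), 'orientation': array([-3.07778938e+00, -6.22027320e-01,  6.49649557e-04]), 'contact_force': array([0.43882924, 0.10669929, 0.40818514]), 'moment': array([-0.04134015,  0.02738195, -0.02604724]), 'gripper_force': 0.0, 'grip_width': 0.08553648922658624}
0.014
[[0.001, -0.96, -0.28, 0.071], [1.0, 0.001, 0.001, 0.0], [-0.0, -0.28, 0.96, -0.166], [0.0, 0.0, 0.0, 1.0]]
```

View pics/top0.png

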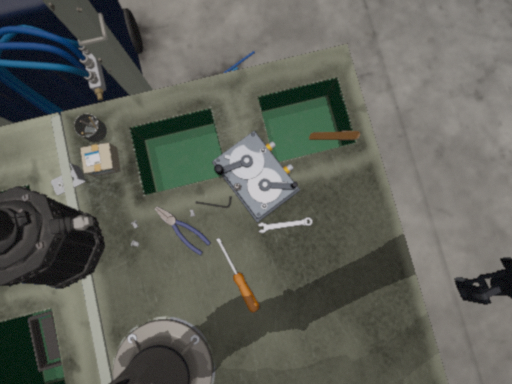

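View pics/scene0.png

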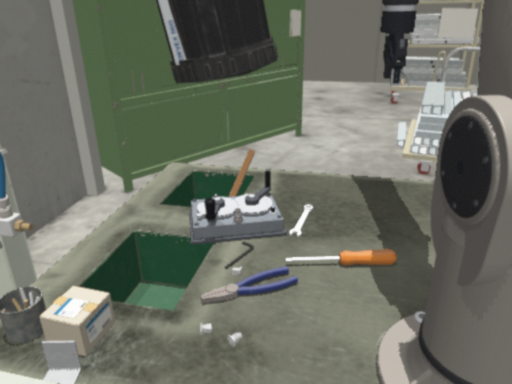

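The top view shows the block round (256,176). The isolator's fat grip is near (219,170), the selector's thin grip near (293,186), and the ports are at upper right. I'll enlarge it.

```bash
cat > h.py <<'E'
import numpy as np, cv2
from bench import r, eyes
def ray(name,px,z):
    c=eyes.camera_info(name); T=c["extrinsics"]; d=T[:3,:3]@np.linalg.inv(c["mtx"])@[px[0],px[1],1]
    p=T[:3,3]; return p+d*(z-p[2])/d[2]
def proj(name,P):
    c=eyes.camera_info(name); T=np.linalg.inv(c["extrinsics"]); q=c["mtx"]@(T[:3,:3]@P+T[:3,3]); return q[:2]/q[2]
E
python3 - <<'E'
from h import *
im=cv2.imread("pics/top0.png")[120:240,190:320]
a=cv2.resize(im,None,fx=6,fy=6,interpolation=cv2.INTER_CUBIC)[:600,:780]
cv2.imwrite("pics/top0c.png",a)
im=cv2.imread("pics/scene0.png")[160:260,170:300]
cv2.imwrite("pics/scene0c.png",cv2.resize(im,None,fx=6,fy=6,interpolation=cv2.INTER_CUBIC))
E
```

```text
(no output)
```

View pics/top0c.png

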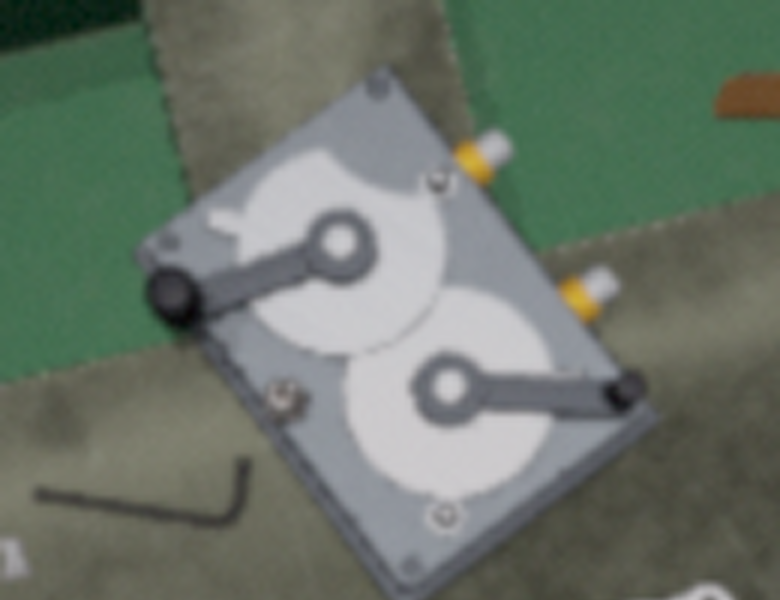

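View pics/scene0c.png

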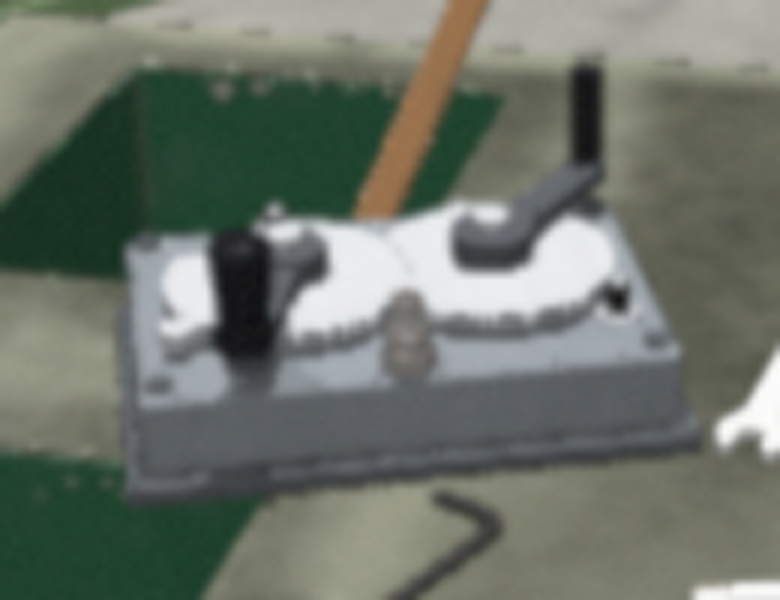

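```bash
cat >> h.py <<'E'
C=lambda x,y:((x+.5)/6-.5+190,(y+.5)/6-.5+120)
E
python3 - <<'E'
from h import *
P=dict(isoax=((341,243),.060),selax=((450,387),.060),isogrip=((172,291),.094),selgrip=((627,387),.094),isopin=((438,183),.048),selpin=((446,516),.048),tab=((218,218),.047),nose=((285,398),.063),ca=((383,70),.036),cb=((140,250),.036),cc=((655,410),.03),cd=((400,595),.036))
W={k:ray("top",C(*p),z) for k,(p,z) in P.items()}
for k,w in W.items(): print(k,np.round(w,4), "r",round(np.hypot(*w[:2]),3))
an=lambda a,b:(np.degrees(np.arctan2(*(W[b]-W[a])[[1,0]])),np.linalg.norm((W[b]-W[a])[:2]))
for a,b in [("selax","isoax"),("isoax","isogrip"),("selax","selgrip"),("isoax","isopin"),("isoax","tab"),("selax","selpin"),("cd","cb")]: print(a,b,np.round(an(a,b),4))
# scene check
for k in ("isogrip","selgrip","isoax","selax"): print(k,(proj("scene",W[k])-[170,160])*6)
E
```

```text
isoax [ 0.4961 -0.1911  0.06  ] r 0.532
selax [ 0.4392 -0.235   0.06  ] r 0.498
isogrip [ 0.4699 -0.1283  0.094 ] r 0.487
selgrip [ 0.4358 -0.3011  0.094 ] r 0.53
isopin [ 0.5236 -0.2294  0.048 ] r 0.572
selpin [ 0.3892 -0.2343  0.048 ] r 0.454
tab [ 0.5081 -0.141   0.047 ] r 0.527
nose [ 0.4335 -0.1703  0.063 ] r 0.466
ca [ 0.5734 -0.2064  0.036 ] r 0.609
cb [ 0.4967 -0.1086  0.036 ] r 0.508
cc [ 0.4349 -0.3192  0.03  ] r 0.539
cd [ 0.3581 -0.2165  0.036 ] r 0.418
selax isoax [37.6507  0.0719]
isoax isogrip [1.125986e+02 6.800000e-02]
selax selgrip [-9.29488e+01  6.62000e-02]
isoax isopin [-5.43127e+01  4.72000e-02]
isoax tab [7.64925e+01 5.15000e-02]
selax selpin [1.792066e+02 5.000000e-02]
cd cb [37.927   0.1756]
isogrip [245.83136326 226.50066238]
selgrip [590.65150438  58.86797322]
isoax [289.48988155 229.85404108]
selax [496.47940358 212.52654355]
```

The views agree. The isolator axle is at (0.496,-0.191) with its lever at 113°, and the selector axle is at (0.439,-0.235) with its lever at -93°. The tab-to-pin angle suggests the isolator stop lies about 119° on. I'll push with closed fingers.

Request:
step_arm:
  rows:
    - [0.019,0.053,0,0,0,0.033]
    - [0.038,0.106,0,0,0,0.066]
    - [0.057,0.16,0,0,0,0.1]
    - [0.076,0.213,0,0,0,0.133]
    - [0.095,0.266,0,0,0,0.166]
  jaw: 1
  squeeze: 20

```text
clock: 0.52
tcp_pos: [0.3192, -0.4606, 0.2068]
orientation: [-2.811, -1.402, 0.0]
contact_force: [0.4, 0.6, -0.0]
grip_width: 0.0253
gripper_force: 0.0
```

Request:
step_arm:
  rows:
    - [0.019,0.053,0,0,0,0.033]
    - [0.038,0.106,0,0,0,0.066]
    - [0.057,0.16,0,0,0,0.1]
    - [0.076,0.213,0,0,0,0.133]
    - [0.095,0.266,0,0,0,0.166]

```text
clock: 0.93
tcp_pos: [0.3761, -0.3011, 0.207]
orientation: [-2.354, -2.079, 0.0]
contact_force: [0.3, 0.5, 0.5]
grip_width: 0.0003
gripper_force: 0.0
```

Request:
step_arm:
  rows:
    - [0.019,0.053,0,0,0,0.033]
    - [0.038,0.106,0,0,0,0.066]
    - [0.057,0.16,0,0,0,0.1]
    - [0.076,0.213,0,0,0,0.133]
    - [0.095,0.266,0,0,0,0.166]

```text
clock: 1.35
tcp_pos: [0.433, -0.1417, 0.2071]
orientation: [-1.739, -2.616, 0.0]
contact_force: [0.4, -0.5, -0.6]
grip_width: -0.0002
gripper_force: 0.0
```

Request:
step_arm:
  rows:
    - [0,0,-0.05,0,0,0]
    - [0,0,-0.1,0,0,0]
    - [0,0,-0.15,0,0,0]
    - [0,0,-0.19,0,0,0]
    - [0,0,-0.203,0,0,0]

```text
clock: 1.77
tcp_pos: [0.4304, -0.1426, 0.0822]
orientation: [-1.742, -2.608, 0.002]
contact_force: [-0.7, 0.4, 0.0]
grip_width: -0.0003
gripper_force: 0.0
```

```bash
cat >> h.py <<'E'
ISO=np.array([.4961,-.1911]); SEL=np.array([.4392,-.2350])
def xang():
    o=r.get_obs(); v=o["orientation"]; from scipy.spatial.transform import Rotation as R
    x=R.from_rotvec(v).as_matrix()[:,0]; return np.degrees(np.arctan2(x[1],x[0]))
def pushrows(ax,ths,off,xoff,ref=None):
    "TCP rows (units) pushing a lever of angle th cw from behind by off; tool x at th+xoff"
    o=r.get_obs(); p=o["tcp_pos"] if ref is None else np.array(ref[:3]); a=xang() if ref is None else ref[3]
    for th in ths:
        t=np.radians(th); q=ax+.068*np.array([np.cos(t),np.sin(t)])-off*np.array([np.sin(t),-np.cos(t)])
        d=(th+xoff-a+180)%360-180
        print(th,np.round([*(q-p[:2])/.6,0,0,0,d/180],4).tolist(), np.round(q,4))
E
python3 - <<'E'
from h import *
print(r.get_obs()["tcp_pos"],xang())
pushrows(ISO,[112.6,110,105,100,95,90],.0255,0)
E
```

```text
[ 0.43040315 -0.1425583   0.08217381] 112.50973902206775
112.6 [0.0267, 0.0074, 0.0, 0.0, 0.0, 0.0005] [ 0.4464 -0.1381]
110 [0.0308, 0.0111, 0.0, 0.0, 0.0, -0.0139] [ 0.4489 -0.1359]
105 [0.0391, 0.0176, 0.0, 0.0, 0.0, -0.0417] [ 0.4539 -0.132 ]
100 [0.048, 0.0233, 0.0, 0.0, 0.0, -0.0695] [ 0.4592 -0.1286]
95 [0.0573, 0.0283, 0.0, 0.0, 0.0, -0.0973] [ 0.4648 -0.1256]
90 [0.067, 0.0324, 0.0, 0.0, 0.0, -0.1251] [ 0.4706 -0.1231]
```

```bash
python3 - <<'E'
from h import *
ref=(.4329,-.1427,.0845,112.5)
pushrows(ISO,[112,106,100,94,88, 82,76,70,64,58,52,46,40,34,28],.0255,0,ref)
E
```

```text
112 [0.0235, 0.0085, 0.0, 0.0, 0.0, -0.0028] [ 0.447  -0.1376]
106 [0.0332, 0.0166, 0.0, 0.0, 0.0, -0.0361] [ 0.4528 -0.1328]
100 [0.0438, 0.0236, 0.0, 0.0, 0.0, -0.0694] [ 0.4592 -0.1286]
94 [0.055, 0.0294, 0.0, 0.0, 0.0, -0.1028] [ 0.4659 -0.125 ]
88 [0.0668, 0.0341, 0.0, 0.0, 0.0, -0.1361] [ 0.473  -0.1223]
82 [0.079, 0.0375, 0.0, 0.0, 0.0, -0.1694] [ 0.4803 -0.1202]
76 [0.0915, 0.0396, 0.0, 0.0, 0.0, -0.2028] [ 0.4878 -0.119 ]
70 [0.1042, 0.0404, 0.0, 0.0, 0.0, -0.2361] [ 0.4954 -0.1185]
64 [0.1168, 0.0398, 0.0, 0.0, 0.0, -0.2694] [ 0.503  -0.1188]
58 [0.1293, 0.038, 0.0, 0.0, 0.0, -0.3028] [ 0.5105 -0.1199]
52 [0.1416, 0.0348, 0.0, 0.0, 0.0, -0.3361] [ 0.5179 -0.1218]
46 [0.1535, 0.0304, 0.0, 0.0, 0.0, -0.3694] [ 0.525  -0.1245]
40 [0.1648, 0.0247, 0.0, 0.0, 0.0, -0.4028] [ 0.5318 -0.1279]
34 [0.1755, 0.0179, 0.0, 0.0, 0.0, -0.4361] [ 0.5382 -0.1319]
28 [0.1854, 0.0101, 0.0, 0.0, 0.0, -0.4694] [ 0.5442 -0.1367]
```

Request:
step_arm:
  rows:
    - [0.0235,0.0085,0,0,0,-0.003]
    - [0.033,0.0165,0,0,0,-0.036]
    - [0.044,0.0235,0,0,0,-0.07]
    - [0.055,0.0295,0,0,0,-0.103]
    - [0.067,0.034,0,0,0,-0.136]

```text
clock: 2.18
tcp_pos: [0.474, -0.1226, 0.0861]
orientation: [2.265, 2.176, 0.001]
contact_force: [0.6, -0.4, 0.7]
grip_width: 0.0001
gripper_force: 0.0
```

```bash
python3 - <<'E'
from h import *
print(xang(), r.get_obs()["contact_force"], r.get_obs()["moment"])
a=eyes.grab_frame("scene")[:,:,::-1][140:260,150:310]; b=eyes.grab_frame("wrist")[:,:,::-1]
a=cv2.resize(a,(400,300),interpolation=cv2.INTER_CUBIC); b=cv2.resize(b,(400,300))
cv2.imwrite("pics/p1.png",np.hstack([a,b]))
E
```

```text
87.71486613891963 [ 0.62611355 -0.44223143  0.68318874] [-0.0321033  -0.02584783  0.01637599]
```

View pics/p1.png

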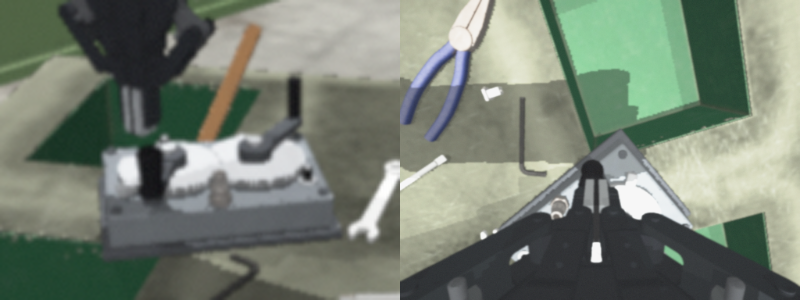

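```bash
python3 - <<'E'
from h import *
p=r.get_obs()["tcp_pos"]
f=lambda P:np.round((proj("scene",np.array(P))-[150,140])*2.5)
print("tip",f(p+[0,0,-.014]),"tcp",f(p),"grip top",f([.470,-.1283,.094]),"bot",f([.470,-.1283,.057]))
c=eyes.camera_info("wrist"); T=np.linalg.inv(c["tool_from_camera"])
for z in (-.02,0,.014,.03):
    q=T@[0,0,z,1]; q=c["mtx"]@q[:3]; print(z,q[:2]/q[2]*300/384+[400,0])
E
```

```text
tip [144. 172.] tcp [143. 155.] grip top [152. 144.] bot [155. 188.]
-0.02 [596.16676698 188.43176651]
0 [596.16182987 177.00152944]
0.014 [596.15895887 170.3546824 ]
0.03 [596.15613161 163.80911696]
```

```bash
python3 - <<'E'
from h import *
a=eyes.grab_frame("scene")[:,:,::-1][160:235,170:245]; b=eyes.grab_frame("wrist")[:,:,::-1][180:330,175:325]
a=cv2.resize(a,(400,400),interpolation=cv2.INTER_CUBIC); b=cv2.resize(b,(400,400),interpolation=cv2.INTER_CUBIC)
cv2.imwrite("pics/p2.png",cv2.convertScaleAbs(np.hstack([a,b]),alpha=1.8,beta=15))
E
```

```text
(no output)
```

View pics/p2.png

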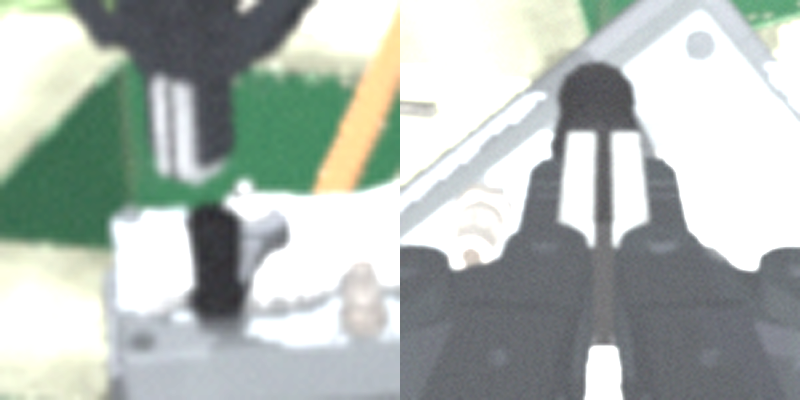

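```bash
python3 - <<'E'
from h import *
from scipy.spatial.transform import Rotation as R
o=r.get_obs(); T=np.eye(4); T[:3,:3]=R.from_rotvec(o["orientation"]).as_matrix(); T[:3,3]=o["tcp_pos"]
c=eyes.camera_info("wrist"); W=T@c["tool_from_camera"]
def rw(x,y):
    d=W[:3,:3]@np.linalg.inv(c["mtx"])@[x,y,1]; return W[:3,3],d/np.linalg.norm(d)
s=eyes.camera_info("scene"); S=s["extrinsics"]
def rs(x,y):
    d=S[:3,:3]@np.linalg.inv(s["mtx"])@[x,y,1]; return S[:3,3],d/np.linalg.norm(d)
def tri(a,b):
    (p,d),(q,e)=a,b; k=np.linalg.lstsq(np.c_[d,-e],q-p,rcond=None)[0]; A=p+k[0]*d;B=q+k[1]*e; return (A+B)/2,np.linalg.norm(A-B)
sc=lambda x,y:rs(170+x*75/400,160+y*75/400); wr=lambda x,y:rw(175+(x-400)*150/400,180+y*150/400)
# tip corners on +x face: scene left pad x~165, right pad 190 ; wrist centre seam 604
print("tip seam",tri(sc(178,180),wr(604,130)))
print("grip top",tri(sc(212,208),wr(597,95)))
E
```

```text
tip seam (array([ 0.47466699, -0.11371832,  0.1079983 ]), np.float64(0.002558192355048437))
grip top (array([ 0.46922114, -0.11564767,  0.09525258]), np.float64(0.008974753863716375))
```

The fingertips are about 14 mm above the undisturbed fat grip. With the jaw shut they stand about 22 mm behind the TCP, at z≈0.108. I'll back off and go lower.

Request:
step_arm:
  rows:
    - [-0.011,-0.006,0,0,0,0.034]
    - [-0.033,-0.017,0,0,0,0.068]
    - [-0.055,-0.028,0,0,0,0.102]
    - [-0.067,-0.034,0,0,0,0.136]
    - [-0.067,-0.034,0,0,0,0.136]

```text
clock: 2.8
tcp_pos: [0.4305, -0.1448, 0.0853]
orientation: [-1.74, -2.614, 0.003]
contact_force: [0.4, -1.0, -0.0]
grip_width: 0.0001
gripper_force: 0.0
```

Request:
step_arm:
  rows:
    - [0,0,-0.02,0,0,0]
    - [0,0,-0.035,0,0,0]
    - [0,0,-0.048,0,0,0]
    - [0,0,-0.056,0,0,0]
    - [0,0,-0.058,0,0,0]

```text
clock: 3.22
tcp_pos: [0.4326, -0.1428, 0.0496]
orientation: [-1.744, -2.611, 0.001]
contact_force: [1.0, -0.4, 0.3]
grip_width: 0.0001
gripper_force: 0.0
```

```bash
python3 - <<'E'
from h import *
o=r.get_obs(); print(o["tcp_pos"],xang(),o["contact_force"],o["grip_width"])
a=eyes.grab_frame("scene")[:,:,::-1][160:235,170:245]; b=eyes.grab_frame("wrist")[:,:,::-1][180:330,175:325]
a=cv2.resize(a,(400,400),interpolation=cv2.INTER_CUBIC); b=cv2.resize(b,(400,400),interpolation=cv2.INTER_CUBIC)
cv2.imwrite("pics/p3.png",cv2.convertScaleAbs(np.hstack([a,b]),alpha=1.8,beta=15))
E
```

```text
[ 0.43259499 -0.14283068  0.0495865 ] 112.49401776775957 [ 1.04948997 -0.39151467  0.28202535] 0.00014279394311101815
```

View pics/p3.png

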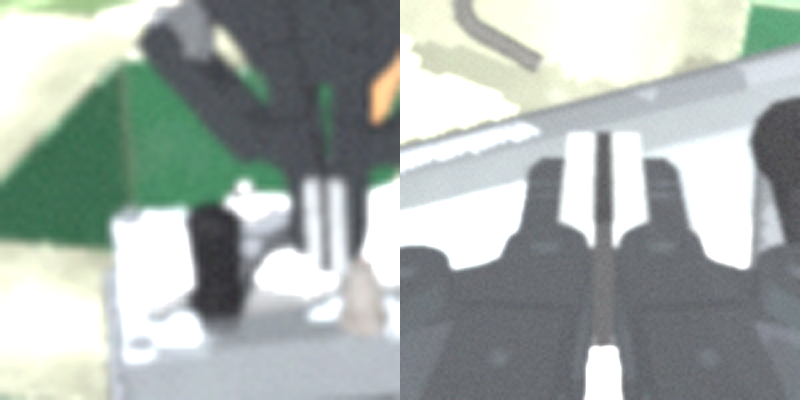

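Request:
step_arm:
  rows:
    - [0.0235,0.0085,0,0,0,-0.003]
    - [0.033,0.0165,0,0,0,-0.036]
    - [0.044,0.0235,0,0,0,-0.07]
    - [0.055,0.0295,0,0,0,-0.103]
    - [0.067,0.034,0,0,0,-0.136]

```text
clock: 3.73
tcp_pos: [0.4715, -0.1229, 0.0505]
orientation: [-2.264, -2.174, 0.005]
contact_force: [-6.1, 0.3, 4.3]
grip_width: -0.0003
gripper_force: 2.8
```

```bash
python3 - <<'E'
from h import *
o=r.get_obs(); print(o["tcp_pos"],xang(),o["contact_force"],o["moment"])
a=eyes.grab_frame("scene")[:,:,::-1][160:235,170:245]; b=eyes.grab_frame("wrist")[:,:,::-1][180:330,175:325]
a=cv2.resize(a,(400,400),interpolation=cv2.INTER_CUBIC); b=cv2.resize(b,(400,400),interpolation=cv2.INTER_CUBIC)
cv2.imwrite("pics/p4.png",cv2.convertScaleAbs(np.hstack([a,b]),alpha=1.8,beta=15))
E
```

```text
[ 0.4715064  -0.12291224  0.05053541] 87.68628004212482 [-6.09286383  0.322979    4.34640351] [-0.02690868  1.09226419 -0.0050075 ]
```

View pics/p4.png

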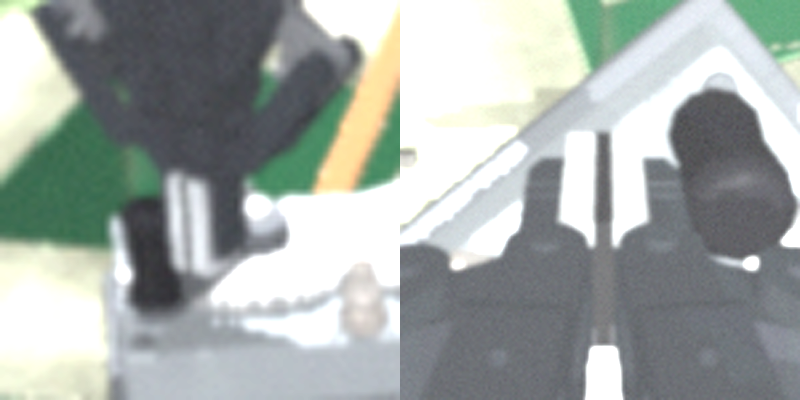

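The lever is moving, with the finger pressing the fat grip at wrist crop (730,170). I'll continue the arc.

Request:
step_arm:
  rows:
    - [0.012,0.0034,0,0,0,-0.033]
    - [0.0247,0.0055,0,0,0,-0.067]
    - [0.0374,0.0063,0,0,0,-0.1]
    - [0.05,0.0057,0,0,0,-0.133]
    - [0.0625,0.004,0,0,0,-0.167]

```text
clock: 4.25
tcp_pos: [0.5093, -0.1193, 0.0504]
orientation: [-2.747, -1.519, 0.003]
contact_force: [-3.9, 2.6, 1.7]
grip_width: 0.0003
gripper_force: 2.8
```

Request:
step_arm:
  rows:
    - [0.0123,-0.0032,0,0,0,-0.033]
    - [0.0242,-0.0076,0,0,0,-0.067]
    - [0.0355,-0.0133,0,0,0,-0.1]
    - [0.0462,-0.02,0,0,0,-0.133]
    - [0.056,-0.028,0,0,0,-0.167]

```text
clock: 4.67
tcp_pos: [0.5438, -0.1353, 0.0505]
orientation: [-3.047, -0.756, 0.002]
contact_force: [-3.5, 4.5, 0.8]
grip_width: 0.0005
gripper_force: 2.7
```

```bash
python3 - <<'E'
from h import *
o=r.get_obs(); print(o["tcp_pos"],xang(),o["contact_force"],o["moment"])
for off in (.0255,.02,.016): 
    print(off); pushrows(ISO,[28],off,0)
a=eyes.grab_frame("top")[:,:,::-1][120:220,190:320]
cv2.imwrite("pics/p5.png",cv2.convertScaleAbs(cv2.resize(a,None,fx=6,fy=6,interpolation=cv2.INTER_CUBIC),alpha=1.5))
E
```

```text
[ 0.54383611 -0.13525221  0.05050398] 27.879347404634725 [-3.45474445  4.47303496  0.79001786] [0.95664348 0.57330695 0.00560136]
0.0255
28 [0.0006, -0.0023, 0.0, 0.0, 0.0, 0.0007] [ 0.5442 -0.1367]
0.02
28 [0.0049, -0.0104, 0.0, 0.0, 0.0, 0.0007] [ 0.5468 -0.1415]
0.016
28 [0.008, -0.0163, 0.0, 0.0, 0.0, 0.0007] [ 0.5486 -0.145 ]
```

View pics/p5.png

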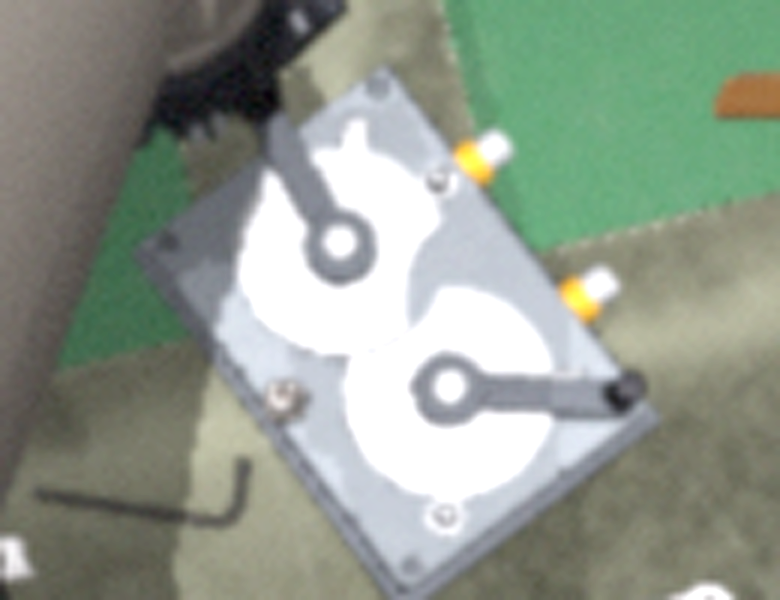

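Seen from above, the lever is now at about 27° and the tab at crop (352,130), with roughly 35-38° left to the pin at (438,183). The friction force of 5.6 N is as expected.

```bash
python3 - <<'E'
from h import *
pushrows(ISO,[22,16,10,6,3],.0255,0,(.5442,-.1367,.05,27.9))
print()
q=ISO+.068*np.array([np.cos(np.radians(3)),np.sin(np.radians(3))])-.0255*np.array([np.sin(np.radians(3)),-np.cos(np.radians(3))])
pushrows(ISO,[1,-1,-3,-5,-7,-9,-11,-13,-15],.0255,0,(*q,.05,3))
E
```

```text
22 [0.009, -0.0088, 0.0, 0.0, 0.0, -0.0328] [ 0.5496 -0.142 ]
16 [0.0171, -0.0186, 0.0, 0.0, 0.0, -0.0661] [ 0.5544 -0.1478]
10 [0.0241, -0.0291, 0.0, 0.0, 0.0, -0.0994] [ 0.5586 -0.1542]
6 [0.0281, -0.0366, 0.0, 0.0, 0.0, -0.1217] [ 0.5611 -0.1586]
3 [0.0308, -0.0423, 0.0, 0.0, 0.0, -0.1383] [ 0.5627 -0.1621]

1 [0.0016, -0.0039, 0.0, 0.0, 0.0, -0.0111] [ 0.5636 -0.1644]
-1 [0.0031, -0.0079, 0.0, 0.0, 0.0, -0.0222] [ 0.5645 -0.1668]
-3 [0.0044, -0.0119, 0.0, 0.0, 0.0, -0.0333] [ 0.5653 -0.1692]
-5 [0.0057, -0.0159, 0.0, 0.0, 0.0, -0.0444] [ 0.5661 -0.1716]
-7 [0.0067, -0.02, 0.0, 0.0, 0.0, -0.0556] [ 0.5667 -0.1741]
-9 [0.0076, -0.0241, 0.0, 0.0, 0.0, -0.0667] [ 0.5673 -0.1766]
-11 [0.0084, -0.0283, 0.0, 0.0, 0.0, -0.0778] [ 0.5677 -0.179 ]
-13 [0.009, -0.0325, 0.0, 0.0, 0.0, -0.0889] [ 0.5681 -0.1816]
-15 [0.0095, -0.0367, 0.0, 0.0, 0.0, -0.1] [ 0.5684 -0.1841]
```

Request:
step_arm:
  rows:
    - [0.009,-0.0088,0,0,0,-0.033]
    - [0.0171,-0.0186,0,0,0,-0.066]
    - [0.0241,-0.029,0,0,0,-0.1]
    - [0.0281,-0.0366,0,0,0,-0.122]
    - [0.0308,-0.0423,0,0,0,-0.138]

```text
clock: 5.13
tcp_pos: [0.563, -0.161, 0.0505]
orientation: [-3.138, -0.088, 0.0]
contact_force: [-0.3, 5.0, 1.6]
grip_width: -0.0001
gripper_force: 2.4
```

Request:
step_arm:
  rows:
    - [0.0008,-0.002,0,0,0,-0.0055]
    - [0.0016,-0.0039,0,0,0,-0.011]
    - [0.0016,-0.0039,0,0,0,-0.011]

```text
clock: 5.38
tcp_pos: [0.5641, -0.1641, 0.0506]
orientation: [-3.141, -0.033, -0.001]
contact_force: [1.0, 4.7, -1.5]
grip_width: -0.0003
gripper_force: 2.3
```

Request:
step_arm:
  rows:
    - [0.0007,-0.002,0,0,0,-0.0055]
    - [0.0015,-0.004,0,0,0,-0.011]
    - [0.0015,-0.004,0,0,0,-0.011]

```text
clock: 5.63
tcp_pos: [0.565, -0.1672, 0.0506]
orientation: [-3.141, 0.024, -0.001]
contact_force: [1.6, 4.5, -2.6]
grip_width: -0.0001
gripper_force: 2.3
```

Request:
step_arm:
  rows:
    - [0.0007,-0.002,0,0,0,-0.0055]
    - [0.0013,-0.004,0,0,0,-0.011]
    - [0.0013,-0.004,0,0,0,-0.011]

```text
clock: 5.88
tcp_pos: [0.5659, -0.1698, 0.0506]
orientation: [3.141, -0.079, 0.001]
contact_force: [2.0, 4.3, -2.8]
grip_width: 0.0
gripper_force: 2.2
```

Request:
step_arm:
  rows:
    - [0.0006,-0.002,0,0,0,-0.0055]
    - [0.0012,-0.004,0,0,0,-0.011]
    - [0.0012,-0.004,0,0,0,-0.011]

```text
clock: 6.13
tcp_pos: [0.5665, -0.1723, 0.0506]
orientation: [3.139, -0.133, 0.001]
contact_force: [1.4, 4.4, -2.5]
grip_width: 0.0001
gripper_force: 2.1
```

Request:
step_arm:
  rows:
    - [0.0005,-0.002,0,0,0,-0.0055]
    - [0.0011,-0.0041,0,0,0,-0.011]
    - [0.0011,-0.0041,0,0,0,-0.011]

```text
clock: 6.38
tcp_pos: [0.5671, -0.1739, 0.0506]
orientation: [-3.135, 0.187, 0.0]
contact_force: [2.9, 5.9, -2.2]
grip_width: -0.0001
gripper_force: 2.9
```

Contact with the stop: the force has risen and the motion is lagging. I'll press a little more.

Request:
step_arm:
  rows:
    - [0.0002,-0.001,0,0,0,-0.003]
    - [0.0004,-0.002,0,0,0,-0.005]
    - [0.0004,-0.002,0,0,0,-0.005]

```text
clock: 6.63
tcp_pos: [0.5673, -0.1743, 0.0506]
orientation: [-3.133, 0.21, 0.0]
contact_force: [1.7, 7.3, -1.7]
grip_width: 0.0002
gripper_force: 3.7
```

Request:
step_arm:
  rows:
    - [0.0001,-0.0012,0,0,0,-0.002]
    - [0.0001,-0.0012,0,0,0,-0.002]
    - [0.0001,-0.0012,0,0,0,-0.002]
    - [0.0001,-0.0012,0,0,0,-0.002]
    - [0.0001,-0.0012,0,0,0,-0.002]

```text
clock: 7.05
tcp_pos: [0.5674, -0.1747, 0.0506]
orientation: [-3.132, 0.219, 0.001]
contact_force: [1.0, 7.6, -1.5]
grip_width: 0.0001
gripper_force: 4.0
```

Request:
step_arm:
  rows:
    - [0.0001,-0.0012,0,0,0,0]
    - [0.0001,-0.0012,0,0,0,0]
    - [0.0001,-0.0012,0,0,0,0]
    - [0.0001,-0.0012,0,0,0,0]
    - [0.0001,-0.0012,0,0,0,0]

```text
clock: 7.47
tcp_pos: [0.5674, -0.1751, 0.0505]
orientation: [-3.132, 0.218, 0.001]
contact_force: [1.3, 8.8, -1.2]
grip_width: 0.0003
gripper_force: 4.4
```

The isolator is pressed home at about 6 N on its stop and has been held there. I'll retreat and rise.

Request:
step_arm:
  rows:
    - [0,0.015,0,0,0,0]
    - [0,0.04,0,0,0,0]
    - [0,0.04,0.03,0,0,0]
    - [0,0.04,0.08,0,0,0]
    - [0,0.04,0.1,0,0,0]

```text
clock: 7.88
tcp_pos: [0.5685, -0.155, 0.1137]
orientation: [3.131, -0.223, 0.006]
contact_force: [0.5, 0.4, -0.1]
grip_width: 0.0001
gripper_force: 0.0
```

Request:
step_arm:
  rows:
    - [-0.02,-0.03,0.01,0,0,0.038]
    - [-0.05,-0.08,0.01,0,0,0.076]
    - [-0.08,-0.12,0.01,0,0,0.114]
    - [-0.11,-0.16,0.01,0,0,0.152]
    - [-0.13,-0.2,0.01,0,0,0.19]

```text
clock: 8.3
tcp_pos: [0.4868, -0.2759, 0.1168]
orientation: [3.058, 0.715, -0.002]
contact_force: [-0.9, -0.4, 0.3]
grip_width: 0.0004
gripper_force: 0.0
```

Request:
step_arm:
  rows:
    - [-0.01,-0.03,0,0,0,0.038]
    - [-0.02,-0.056,0,0,0,0.076]
    - [-0.02,-0.056,0,0,0,0.114]
    - [-0.02,-0.056,0,0,0,0.152]
    - [-0.02,-0.056,0,0,0,0.19]

```text
clock: 8.72
tcp_pos: [0.4763, -0.3088, 0.1167]
orientation: [2.713, 1.582, -0.002]
contact_force: [0.1, 0.2, -0.1]
grip_width: 0.0004
gripper_force: 0.0
```

Request:
step_arm:
  rows:
    - [0,0,0,0,0,0.038]
    - [0,0,0,0,0,0.076]
    - [0,0,0,0,0,0.114]
    - [0,0,0,0,0,0.148]
    - [0,0,0,0,0,0.148]

```text
clock: 9.13
tcp_pos: [0.4765, -0.3083, 0.1166]
orientation: [2.277, 2.163, -0.002]
contact_force: [0.1, -0.3, -0.0]
grip_width: -0.0002
gripper_force: 0.0
```

```bash
python3 - <<'E'
from h import *
o=r.get_obs(); print(o["clock"],o["tcp_pos"],xang(),o["contact_force"],np.round(o["joints"],2))
a=eyes.grab_frame("top")[:,:,::-1][120:220,190:320]
cv2.imwrite("pics/p6.png",cv2.convertScaleAbs(cv2.resize(a,None,fx=6,fy=6,interpolation=cv2.INTER_CUBIC),alpha=1.3))
E
```

```text
9.1333 [ 0.47653061 -0.30829564  0.11664697] 87.05614138044673 [ 0.07360102 -0.34279779 -0.00684267] [ 0.64  0.42 -0.23  1.89  0.12  0.85  0.3 ]
```

View pics/p6.png

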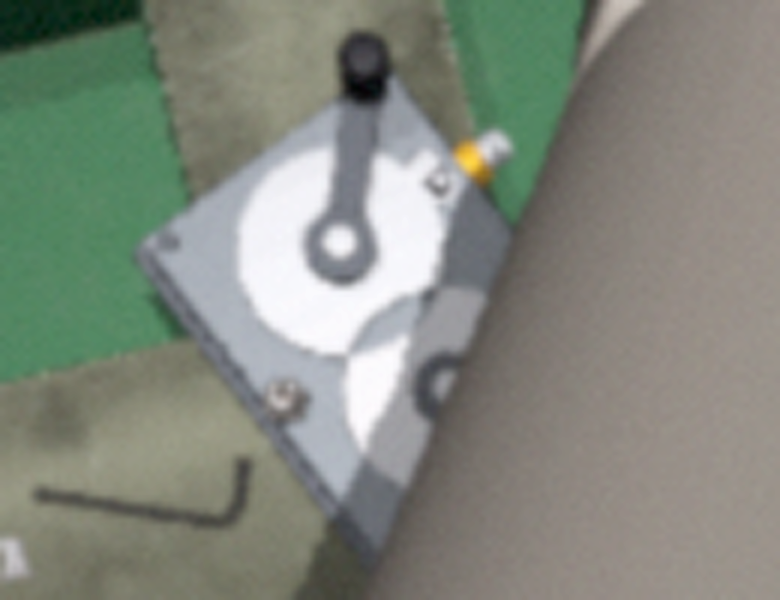

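The isolator lever points up at crop (363,65). Its tab is at the pin (438,180) and its hollow faces the selector. Next I descend behind the selector's grip.

Request:
step_arm:
  rows:
    - [0,0,-0.04,0,0,0]
    - [0,0,-0.07,0,0,0]
    - [0,0,-0.095,0,0,0]
    - [0,0,-0.108,0,0,0]
    - [0,0,-0.11,0,0,0]

```text
clock: 9.6
tcp_pos: [0.476, -0.3067, 0.0491]
orientation: [-2.281, -2.157, 0.002]
contact_force: [0.5, 0.2, 0.5]
grip_width: 0.0001
gripper_force: 0.0
```

```bash
python3 - <<'E'
from h import *
o=r.get_obs(); print(o["tcp_pos"],xang(),o["contact_force"])
ref=(.4765,-.3083,.05,87.1)
pushrows(SEL,[-88,-93,-96,-99,-102,-107,-112,-118,-124,-130,-136,-142,-148,-154,-160],.021,180,ref)
E
```

```text
[ 0.47604603 -0.30674675  0.04912393] 86.78724992173748 [0.54959375 0.24101172 0.48102749]
-88 [-0.0232, 0.0101, 0.0, 0.0, 0.0, 0.0272] [ 0.4626 -0.3022]
-93 [-0.0331, 0.0072, 0.0, 0.0, 0.0, -0.0006] [ 0.4566 -0.304 ]
-96 [-0.0392, 0.0058, 0.0, 0.0, 0.0, -0.0172] [ 0.453  -0.3048]
-99 [-0.0453, 0.0048, 0.0, 0.0, 0.0, -0.0339] [ 0.4493 -0.3054]
-102 [-0.0515, 0.004, 0.0, 0.0, 0.0, -0.0506] [ 0.4456 -0.3059]
-107 [-0.0618, 0.0036, 0.0, 0.0, 0.0, -0.0783] [ 0.4394 -0.3062]
-112 [-0.0722, 0.004, 0.0, 0.0, 0.0, -0.1061] [ 0.4332 -0.3059]
-118 [-0.0845, 0.0057, 0.0, 0.0, 0.0, -0.1394] [ 0.4258 -0.3049]
-124 [-0.0965, 0.0086, 0.0, 0.0, 0.0, -0.1728] [ 0.4186 -0.3031]
-130 [-0.1082, 0.0129, 0.0, 0.0, 0.0, -0.2061] [ 0.4116 -0.3006]
-136 [-0.1194, 0.0183, 0.0, 0.0, 0.0, -0.2394] [ 0.4049 -0.2973]
-142 [-0.1299, 0.0248, 0.0, 0.0, 0.0, -0.2728] [ 0.3985 -0.2934]
-148 [-0.1397, 0.0324, 0.0, 0.0, 0.0, -0.3061] [ 0.3927 -0.2888]
-154 [-0.1487, 0.041, 0.0, 0.0, 0.0, -0.3394] [ 0.3873 -0.2837]
-160 [-0.1567, 0.0505, 0.0, 0.0, 0.0, -0.3728] [ 0.3825 -0.278 ]
```

Request:
step_arm:
  rows:
    - [-0.02,0.008,0,0,0,0]
    - [-0.03,0.0075,0,0,0,0]
    - [-0.033,0.007,0,0,0,0]
    - [-0.036,0.0065,0,0,0,-0.008]
    - [-0.039,0.006,0,0,0,-0.017]

```text
clock: 10.02
tcp_pos: [0.4556, -0.3037, 0.0515]
orientation: [2.338, 2.094, 0.003]
contact_force: [3.7, 1.2, -0.9]
grip_width: 0.0002
gripper_force: 1.9
```

Request:
step_arm:
  rows:
    - [-0.003,-0.0006,0,0,0,-0.008]
    - [-0.006,-0.0012,0,0,0,-0.017]
    - [-0.009,-0.0016,0,0,0,-0.025]
    - [-0.0125,-0.002,0,0,0,-0.034]

```text
clock: 10.35
tcp_pos: [0.4472, -0.3048, 0.0512]
orientation: [2.447, 1.967, 0.001]
contact_force: [4.4, 0.9, 2.8]
grip_width: 0.0002
gripper_force: 2.0
```

The selector is free: about 4 N of friction only. I'll continue the arc.

Request:
step_arm:
  rows:
    - [-0.01,-0.0004,0,0,0,-0.027]
    - [-0.0207,0,0,0,0,-0.055]
    - [-0.033,0.0017,0,0,0,-0.088]
    - [-0.045,0.0046,0,0,0,-0.122]
    - [-0.0567,0.0089,0,0,0,-0.155]

```text
clock: 10.77
tcp_pos: [0.413, -0.2998, 0.0511]
orientation: [2.852, 1.313, 0.002]
contact_force: [5.7, 0.5, 1.2]
grip_width: 0.0001
gripper_force: 2.2
```

Request:
step_arm:
  rows:
    - [-0.0112,0.0054,0,0,0,-0.033]
    - [-0.0217,0.0119,0,0,0,-0.067]
    - [-0.0315,0.0195,0,0,0,-0.1]
    - [-0.0405,0.0281,0,0,0,-0.133]
    - [-0.0485,0.0376,0,0,0,-0.167]

```text
clock: 11.18
tcp_pos: [0.3837, -0.2779, 0.0512]
orientation: [3.095, 0.527, 0.003]
contact_force: [3.8, -2.8, -0.5]
grip_width: 0.0
gripper_force: 2.1
```

```bash
python3 - <<'E'
from h import *
o=r.get_obs(); print(o["tcp_pos"],xang(),o["contact_force"],np.round(o["joints"],2))
th=np.radians(-160);q=SEL+.068*np.array([np.cos(th),np.sin(th)])-.021*np.array([np.sin(th),-np.cos(th)])
pushrows(SEL,[-163,-166,-169,-171,-173,-175,-177,-179,-181],.021,180,(*q,.05,20))
a=eyes.grab_frame("top")  # lever angle: sample dark lever pixels round the selector axle at r=45..55 mm
for R_ in (.03,.05,.058):
    v=[]
    for d in range(-230,-120,2):
        t=np.radians(d); u=proj("top",np.array([*(SEL+R_*np.array([np.cos(t),np.sin(t)])),.057])); v.append(int(a[int(round(u[1])),int(round(u[0]))].mean()))
    print(R_,v)
E
```

```text
[ 0.38365299 -0.27789402  0.05115094] 19.33712178503773 [ 3.76045308 -2.80261381 -0.51737407] [ 0.43  0.38  0.08  2.16 -0.05  0.6  -0.69]
-163 [-0.0036, 0.005, 0.0, 0.0, 0.0, -0.0167] [ 0.3803 -0.275 ]
-166 [-0.007, 0.0103, 0.0, 0.0, 0.0, -0.0333] [ 0.3783 -0.2718]
-169 [-0.01, 0.0157, 0.0, 0.0, 0.0, -0.05] [ 0.3765 -0.2686]
-171 [-0.0119, 0.0194, 0.0, 0.0, 0.0, -0.0611] [ 0.3753 -0.2664]
-173 [-0.0137, 0.0231, 0.0, 0.0, 0.0, -0.0722] [ 0.3743 -0.2641]
-175 [-0.0153, 0.0269, 0.0, 0.0, 0.0, -0.0833] [ 0.3733 -0.2618]
-177 [-0.0168, 0.0308, 0.0, 0.0, 0.0, -0.0944] [ 0.3724 -0.2595]
-179 [-0.0182, 0.0347, 0.0, 0.0, 0.0, -0.1056] [ 0.3716 -0.2572]
-181 [-0.0194, 0.0386, 0.0, 0.0, 0.0, -0.1167] [ 0.3708 -0.2548]
0.03 [190, 184, 184, 148, 148, 134, 128, 128, 127, 118, 118, 118, 97, 105, 108, 108, 108, 103, 103, 72, 72, 73, 73, 76, 76, 76, 78, 78, 80, 80, 81, 81, 81, 82, 82, 84, 84, 85, 85, 84, 85, 85, 86, 86, 83, 88, 88, 89, 89, 89, 86, 86, 87, 87, 87]
0.05 [149, 148, 145, 136, 114, 92, 91, 90, 91, 87, 86, 85, 74, 68, 66, 69, 70, 70, 78, 76, 81, 81, 82, 84, 84, 84, 85, 87, 87, 87, 90, 91, 91, 91, 90, 91, 91, 93, 93, 93, 93, 95, 95, 95, 95, 93, 95, 95, 96, 96, 93, 94, 95, 95, 95]
0.058 [150, 150, 147, 146, 140, 138, 107, 89, 89, 88, 88, 77, 77, 67, 69, 74, 76, 76, 76, 81, 83, 84, 86, 86, 86, 88, 89, 88, 90, 91, 93, 93, 92, 93, 94, 96, 94, 94, 94, 95, 97, 93, 97, 97, 97, 98, 100, 96, 98, 98, 98, 98, 98, 98, 99]
```

Request:
step_arm:
  rows:
    - [-0.0036,0.005,0,0,0,-0.017]
    - [-0.007,0.0103,0,0,0,-0.033]
    - [-0.01,0.0157,0,0,0,-0.05]
    - [-0.01,0.0157,0,0,0,-0.05]

```text
clock: 11.57
tcp_pos: [0.3768, -0.2677, 0.0508]
orientation: [3.127, 0.293, -0.001]
contact_force: [2.2, -1.5, 1.1]
grip_width: 0.0002
gripper_force: 1.1
```

Request:
step_arm:
  rows:
    - [-0.001,0.0018,0,0,0,-0.0055]
    - [-0.0019,0.0037,0,0,0,-0.011]
    - [-0.0019,0.0037,0,0,0,-0.011]

```text
clock: 11.82
tcp_pos: [0.3758, -0.2654, 0.0507]
orientation: [3.132, 0.24, -0.001]
contact_force: [-0.2, -4.3, 2.6]
grip_width: -0.0001
gripper_force: 1.9
```

Request:
step_arm:
  rows:
    - [-0.0009,0.0018,0,0,0,-0.0055]
    - [-0.0018,0.0037,0,0,0,-0.011]
    - [-0.0018,0.0037,0,0,0,-0.011]

```text
clock: 12.07
tcp_pos: [0.3746, -0.2626, 0.0506]
orientation: [-3.136, -0.185, 0.001]
contact_force: [-0.1, -3.8, 3.4]
grip_width: -0.0001
gripper_force: 1.9
```

Request:
step_arm:
  rows:
    - [-0.0008,0.0019,0,0,0,-0.0055]
    - [-0.0016,0.0038,0,0,0,-0.011]
    - [-0.0016,0.0038,0,0,0,-0.011]

```text
clock: 12.32
tcp_pos: [0.3737, -0.2601, 0.0505]
orientation: [-3.139, -0.131, 0.001]
contact_force: [0.3, -3.8, 2.5]
grip_width: -0.0002
gripper_force: 1.7
```

Request:
step_arm:
  rows:
    - [-0.0007,0.0019,0,0,0,-0.0055]
    - [-0.0015,0.0039,0,0,0,-0.011]
    - [-0.0015,0.0039,0,0,0,-0.011]

```text
clock: 12.57
tcp_pos: [0.3728, -0.2577, 0.0505]
orientation: [-3.14, -0.077, 0.001]
contact_force: [-1.7, -3.9, 2.9]
grip_width: -0.0001
gripper_force: 1.6
```

Request:
step_arm:
  rows:
    - [-0.0007,0.0019,0,0,0,-0.0055]
    - [-0.0014,0.0039,0,0,0,-0.011]
    - [-0.0014,0.0039,0,0,0,-0.011]

```text
clock: 12.82
tcp_pos: [0.3722, -0.2561, 0.0506]
orientation: [3.141, 0.021, 0.0]
contact_force: [-1.0, -5.2, 0.8]
grip_width: 0.0003
gripper_force: 2.7
```

Request:
step_arm:
  rows:
    - [-0.0003,0.001,0,0,0,-0.003]
    - [-0.0006,0.002,0,0,0,-0.005]
    - [-0.0006,0.002,0,0,0,-0.005]

```text
clock: 13.07
tcp_pos: [0.3719, -0.2555, 0.0506]
orientation: [3.14, -0.003, 0.001]
contact_force: [-1.0, -7.9, 0.1]
grip_width: -0.0002
gripper_force: 3.6
```

The selector is at its stop at about 6 N. I'll hold briefly, then retreat and rise.

Request:
step_arm:
  rows:
    - [0,0,0,0,0,0]
    - [0,0,0,0,0,0]
    - [0,0,0,0,0,0]
    - [0,0,0,0,0,0]

```text
clock: 13.4
tcp_pos: [0.372, -0.2555, 0.0506]
orientation: [3.14, -0.003, 0.001]
contact_force: [-0.3, -7.3, 0.8]
grip_width: -0.0005
gripper_force: 3.6
```

Request:
step_arm:
  rows:
    - [0,-0.015,0,0,0,0]
    - [0,-0.04,0,0,0,0]
    - [0,-0.045,0.04,0,0,0]
    - [0,-0.045,0.1,0,0,0]
    - [0,-0.045,0.16,0,0,0]

```text
clock: 13.82
tcp_pos: [0.3705, -0.2804, 0.1465]
orientation: [-3.139, 0.001, 0.007]
contact_force: [0.4, 0.0, -1.1]
grip_width: 0.0
gripper_force: 0.0
```

Request:
step_arm:
  rows:
    - [0.04,-0.04,0.04,0,0,0]
    - [0.08,-0.08,0.06,0,0,0]
    - [0.1,-0.13,0.06,0,0,0]
    - [0.12,-0.19,0.06,0,0,0]
    - [0.12,-0.24,0.06,0,0,0]

```text
clock: 14.23
tcp_pos: [0.4469, -0.4257, 0.1822]
orientation: [-3.14, -0.005, -0.002]
contact_force: [1.6, -0.5, 0.2]
grip_width: 0.0001
gripper_force: 0.0
```

Request:
step_arm:
  rows:
    - [0.03,-0.06,0,0,0,0]
    - [0.06,-0.12,0,0,0,0]
    - [0.06,-0.18,0,0,0,0]
    - [0.06,-0.2,0,0,0,0]
    - [0.06,-0.2,0,0,0,0]

```text
clock: 14.65
tcp_pos: [0.478, -0.5485, 0.1808]
orientation: [-3.141, 0.007, 0.004]
contact_force: [-0.1, -0.2, 0.8]
grip_width: -0.0001
gripper_force: 0.0
```

```bash
python3 - <<'E'
from h import *
o=r.get_obs(); print(o["clock"],o["tcp_pos"],o["contact_force"])
a=eyes.grab_frame("top"); cv2.imwrite("pics/p7.png",a[:,:,::-1])
g=a.max(2)
for n,ax in (("sel",SEL),("iso",ISO)):
    best=[]
    for d in range(-180,180,2):
        t=np.radians(d); v=[]
        for z,R_ in ((.094,.068),(.094,.066),(.09,.07)):
            u=proj("top",np.array([*(ax+R_*np.array([np.cos(t),np.sin(t)])),z])); v.append(g[int(round(u[1])),int(round(u[0]))])
        best.append((np.mean(v),d))
    print(n,sorted(best)[:8])
E
```

```text
14.65 [ 0.4779593  -0.54854987  0.18078217] [-0.09709197 -0.16201057  0.77049332]
sel [(np.float64(64.33333333333333), 178), (np.float64(68.0), 176), (np.float64(72.33333333333333), -122), (np.float64(73.66666666666667), -178), (np.float64(73.66666666666667), -176), (np.float64(73.66666666666667), -134), (np.float64(73.66666666666667), -132), (np.float64(74.0), -164)]
iso [(np.float64(44.666666666666664), 0), (np.float64(52.333333333333336), -2), (np.float64(54.0), -12), (np.float64(54.333333333333336), -14), (np.float64(61.0), -10), (np.float64(62.333333333333336), -4), (np.float64(64.0), -6), (np.float64(65.66666666666667), -8)]
```

```bash
python3 -c "
from bench import r
print(r.hand_in())"
```

```text
the job is handed in; nothing more can be done
None
```

I turned the isolator to its stop and held it there at about 6 N, then turned the selector to its stop at about 6 N, let go and backed the arm clear; the job was handed in at about 15 s, and the hand-in returned no verdict.

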